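# Drive a stuck arbor out of a clock wheel with the drift from the tool stand

## Task

Draw the plain steel drift punch up out of the tool stand and use it to drive the stuck arbor straight down through the hub of the brass clock wheel until the arbor bottoms on the riser's base, clear of the hub. Then put the drift back fully home in its own hole in the stand and let go. Leave the other three tools and the glass dome where they are, and do not knock against the staking press or the magnifier.

Things in the scene. Friction and masses are not known exactly. Their poses are not given: they have to be found in the camera images.
- stand: Dark wooden tool stand, fixed: block 50 (x) by 156 (y) by 50 mm high. Four holes in a row at x = 0, y = -54, -18, 18, 54 mm, 8.5 mm across (11.5 at the countersunk mouth), 47 mm deep; each holds one of four upright tools, in any order, hanging by its collar on the block's top. Origin: centre of the underside, z up. Stands left, middle or right, turned up to 0.5 rad
- drift: Drift punch: plain bright steel bar, no handle, dark grip grooves. Origin on its axis at the collar's underside, 50 mm above the bench when in the stand; z to the head. Collar 18 mm across, z 0 to 4 mm; body 13 mm across, z 4 to 80; head button 10 mm across to z 83; slim tip 6 mm across, z 0 to -45. About 110 g, centre of mass near z 32 mm. Must rise 45 mm to come free
- drift_tip (a point): Centre of the flat lower end of the drift's tip, 45 mm below its collar
- screwdriver: Bystander in the stand: aluminium screwdriver, 10 mm shaft with a 19 mm swivel cap on top, 81 mm tall above the stand. Origin at the underside of its collar, z up
- graver: Bystander in the stand: graver with a light wooden pear-shaped handle, 25 mm at its widest, 72 mm tall above the stand. Origin at the underside of its brass collar, z up
- reamer: Bystander in the stand: reamer with a black round plastic handle, 15 mm across, 82 mm tall above the stand. Origin at the underside of its collar, z up
- riser: Three-legged steel riser, fixed, with a toothed brass clock wheel 105 mm across clamped on top by two dogs with screws (its +y and -y sides, 60 mm from the axis, 80 mm high). Origin: bench level on the wheel's upright axis. Wheel underside at z 60 mm; round hub 24 to 28 mm across from z 60 to 78 mm; bore 11 mm, countersunk mouth 15 mm across
- hub_mouth (a point): Centre of the hub's upper mouth, on the bore's axis, 78 mm above the bench
- arbor_top (a point): Centre of the flat top end of the steel arbor (plain round bar, 10 mm across) that stands in the hub's bore; at the start 8 to 14 mm above the hub's mouth. Moves with the arbor. Its lower end is shouldered, so it comes out only downwards
- arbor (a joint): How far the arbor is driven down (m): at 0 its top is 14 mm above the hub's mouth; starts at 0 to 0.006; stops at 0.034, bottomed on the riser's base, its top then 20 mm below the mouth and 2 mm below the hub's underside. Stuck by friction: about 8 N moves it slowly and it stays where it is left
- magnifier: Small loupe on a post, fixed to the riser beside the wheel. Origin: bench level on the post's axis, 86 mm from the wheel's axis on the riser's +x side (any direction on the bench). Post 8 mm thick; black lens ring 36 mm across, its face aimed at the wheel, its centre 163 mm up and 78 mm from the wheel's axis, its nearest edge 60 mm from it, its top 180 mm up. An obstacle
- press: Staking press, fixed to the bench: olive C-shaped casting on a 120 (x) by 70 (y) mm base, spindle and knob on top reaching 200 mm above the bench, 30 mm to -x of its origin. Origin: bench level, centre of the base. An obstacle. Stand, riser and press share the left, middle and right places in any order
- dome: Bystander, loose: glass dust dome 60 mm across, 60 mm tall with a small glass knob, standing 78 to 100 mm beyond the stand on its +x side. Origin: centre of its underside

How it is judged:
On the way, in this order (a step that is already met when the one before it is completed fails the run):
1. the drift is drawn clear of the stand: its tip above the stand's top (z of drift_tip in the frame of stand above 0.053 m), for 0.2 s.
2. the arbor is driven down at least 31 mm, with the drift's tip on it (value of joint arbor above 0.031 m and distance between drift_tip and arbor_top below 0.012 m), for 0.1 s.
At the end, for the whole second after the job is handed in: Arbor driven down 31 mm or more; drift at rest, upright within 4 degrees, in its hole on the row, collar within 3 mm of the stand's top; the other three tools within 10 mm of where they began and upright; the dome within 20 mm of where it began (value of joint arbor above 0.031 m and z of drift in the frame of stand between 0.047 and 0.053 m and x of drift in the frame of stand between -0.005 and 0.005 m and y of drift in the frame of stand between -0.06 and 0.06 m and angle between drift's own z axis and vertical below 0.07 rad and linear speed of drift below 0.02 m/s and distance of each of screwdriver, graver, reamer from where it was at the start of the episode below 0.01 m and angle between each of screwdriver, graver, reamer's own z axis and vertical below 0.12 rad and distance of dome from where it was at the start of the episode below 0.02 m); the robot touches nothing.
It fails at once if another tool is lifted or knocked out of its place (moved more than 15 mm) (distance of any of screwdriver, graver, reamer from where it was at the start of the episode above 0.015 m).
It fails at once if the glass dome is pushed more than 25 mm or tipped over (distance of dome from where it was at the start of the episode above 0.025 m or angle between dome's own z axis and vertical above 0.4 rad).
It fails at once if the staking press is knocked against (more than 8 N) (contact force between anything else and press above 8 N).
It fails at once if the magnifier is knocked against (more than 8 N) (contact force between anything else and magnifier above 8 N).
It also fails if it takes over 59 s, if anything falls off the work surface, if the arm or the gripper's body presses on something with over 40 N, if the wrist force passes 120 N, or if a joint passes its speed limit or range.

## Robot

A 7-joint arm with a two-finger parallel gripper is mounted at the origin on the work surface. World frame = base frame: x ahead of the robot, y to its left, z up, the work surface at z = 0. Lengths are in m, angles in rad, forces in N, time in s.
With the tool pointing down it reaches from about 0.4 to 0.875 m from the base axis. Payload 19.3 kg.
Tool frame: the origin (TCP) lies on the centre line of the jaws, within the pads' length; the fingertips stand 14 mm ahead of it and the grasp point (between the pads) lies 5 mm behind it; y points along the fingers, x is the direction in which the jaws open and shut, and the axes are right-handed (so a half turn about y gives the same grasp; the last joint's range is limited). The gripper opens to 85 mm and grips with 20 to 120 N. Pads are 22 mm wide; open, the fingers measure 114 mm over their backs; the gripper's body (76 mm by 85 mm) begins 54 mm behind the grasp point. The pads swing forward as they close: fully open they stand 13 mm farther back than shut.
Start: joints at [1.261, 0.521, -0.036, 1.599, 0.021, 1.021, -0.113], TCP at [0.148, -0.607, 0.245] pointing down, gripper open.
Joint ranges: [-2.91, 2.91], [-0.3, 2.13], [-1.5, 1.42], [0.17, 2.43], [-1.26, 4.41], [0.16, 1.93], [-2.52, 2.52]. Speed limits (rad/s): [1.89, 1.89, 2.39, 2.39, 3.01, 3.01, 3.01].

## Interface

Orientations are given as [roll, pitch, yaw] about the fixed x, y, z axes, in that order (R = Rz(yaw) Ry(pitch) Rx(roll)).
In Python, from workcell import monitor, grab_frame, workorder gives the robot as it stands.
- The arm moves only by the tool drive_tool, never from a script. Its argument "steps" is one flat list of numbers, 5 for each row, row after row: the finger opening in mm, from 0 to 85.4, then the shift along the world's x, y, z in mm, then the turn about the world's z in degrees. In form: [fingers, tx, ty, tz, twist, fingers, tx, ty, tz, twist, ...]. A call has exactly 5 rows; each row shifts and turns the commanded pose from where the row before left it; what a row does not reach is not made up. A row lasts 1/12 s, in which the tool goes at most 41.7 mm and 7.16 degrees, less where a joint would pass 70% of its speed; a pose out of reach is approached as far as the arm can. A call is refused whole if a number of a shift passes 41.7 or a number of a turn 7.16, either way. A call with a gripper value outside its range is refused whole. The fingers move at their own pace and stop on an object; "grip_force" is the grip in N (left out, the last holds). Time passes only in rows, so rows that do not move let the fingers close, or fill a call up. It gives the time, the measured TCP pose, the force and the opening at its end, in the units of the state.
- monitor.observe(): the state, without advancing time (a new reading comes with each control period).
- grab_frame(name): name is "side" or "top"; returns a dict with "frame" (400x640x3 uint8, red, green, blue), "vertical_fov" (degrees; the focal length in pixels is half the picture's height over the tangent of half this angle, whatever the lens; pixels are square), "cx", "cy" (the principal point, pixels), "k1" (the pictures are not rectified: a ray, as slopes to the right and down, at radius r is drawn at 1 + k1 r^2 times it, then the intrinsics apply), "xyz" and "orientation" of the camera in the world. Camera axes: x right, y down, z forward; pixel columns grow to the right and rows downward; lengths in m; the calibration is good to about 2 mm. A picture is of the moment at which its call begins. There is no depth.
- workorder.job_done(): hands the job in, once; it reports no verdict.
The state is a dict: "clock": time; "qpos": joint angles; "qd": joint speeds; "joint_efforts": joint torques, N m; "position": TCP position; "tool_rot": TCP orientation; "force": force on the tool from outside, world axes, zero at the start; "moment": the same for the moment, N m; "grip_width": finger opening in m.
Only numpy, scipy, OpenCV 4.12 (cv2) and the standard library are available. Lean on these libraries where they do the work, as an engineer would, in place of code of your own. Each camera call takes 0.05 s, during which the arm holds its last target. There are 200 camera calls.

## Working session

There is one attempt and no reset: what is moved stays moved. The work goes in short steps, Python scripts to look and compute and a tool call to move; the robot and the scene stay as the last step left them, time stands still between calls to the robot, and variables do not carry over. Pictures are saved under pics/ and viewed, about 8 in all and at most 12, crops included, and the job is handed in when it is done.

Besides the shell and the picture viewer there is one more tool, called after "Call:" as name(argument=value, ...) on one line, values as JSON. drive_tool: Moves the arm, as the interface text tells. Its arguments: {"type":"object","properties":{"steps":{"type":"array"},"grip_force":{"type":"number"}},"required":["steps"]}

```bash
mkdir -p pics
cat > h.py <<'E'
import numpy as np, cv2
from scipy.spatial.transform import Rotation as R
from workcell import monitor, grab_frame, workorder
def cam(name):
    d=grab_frame(name); d['frame']=np.asarray(d['frame']); return d
def save(d,p): cv2.imwrite(p,d['frame'][:,:,::-1])
def rot(d):
    o=np.array(d['orientation'],float)
    return o if o.shape==(3,3) else R.from_euler('xyz',o).as_matrix()
def K(d):
    f=200/np.tan(np.radians(d['vertical_fov'])/2); return np.array([[f,0,d['cx']],[0,f,d['cy']],[0,0,1]])
def ray(d,u,v):
    p=cv2.undistortPoints(np.array([[[u,v]]],float),K(d),np.array([d['k1'],0,0,0.]))[0,0]
    r=rot(d)@np.array([p[0],p[1],1]); return np.array(d['xyz']),r/np.linalg.norm(r)
def onz(d,u,v,z):
    o,r=ray(d,u,v); return o+r*(z-o[2])/r[2]
def proj(d,P):
    c=rot(d).T@(np.array(P,float)-np.array(d['xyz'])); s=c[:2]/c[2]; s=s*(1+d['k1']*(s@s)); k=K(d)
    return k[0,0]*s+k[:2,2]
def meet(d1,a,d2,b):
    o1,r1=ray(d1,*a);o2,r2=ray(d2,*b)
    t=np.linalg.lstsq(np.c_[r1,-r2],o2-o1,rcond=None)[0]
    p,q=o1+t[0]*r1,o2+t[1]*r2; return (p+q)/2,np.linalg.norm(p-q)
E
python3 - <<'E'
from h import *
import pickle
for n in('side','top'):
    d=cam(n); save(d,f'pics/{n}0.png'); pickle.dump(d,open(n+'0.pkl','wb'))
    print(n,{k:v for k,v in d.items() if k!='frame'})
print(monitor.observe())
E
```

```text
side {'vertical_fov': 56.817704751347925, 'cx': 312.49015112947444, 'cy': 195.9235184697322, 'k1': -0.04983695229068269, 'xyz': array([ 0.18154515, -0.36359736,  0.72252875]), 'orientation': array([-2.43971341, -0.00690332, -0.80555862])}
top {'vertical_fov': 56.76333704464543, 'cx': 319.883937060027, 'cy': 198.74248821778184, 'k1': -0.005731296151078209, 'xyz': array([0.52811987, 0.00285214, 1.04356045]), 'orientation': array([-3.10419943, -0.00421768, -1.58563379])}
{'clock': 0.1, 'qpos': array([ 1.26081249,  0.52195058, -0.03632242,  1.59995072,  0.02118246,
        1.02109826, -0.11278731]), 'qd': array([ 0.00061619, -0.00139992, -0.00010512, -0.00081449,  0.00085222,
       -0.00034419, -0.00202927]), 'joint_efforts': array([ 6.34567783e-03, -9.28501153e+01,  1.98532216e+00, -3.70532048e+01,
        1.82023854e-02,  5.38194145e-03,  1.63343208e-05]), 'position': array([ 0.14833377, -0.60684462,  0.24478581]), 'tool_rot': array([-1.57085548e+00,  1.02094825e-03, -1.33102434e+00]), 'force': array([ 0.27611699, -0.84293026, -0.10790804]), 'moment': array([-0.02095552, -0.03250109, -0.02282833]), 'grip_width': 0.08570622509250088}
```

View pics/side0.png

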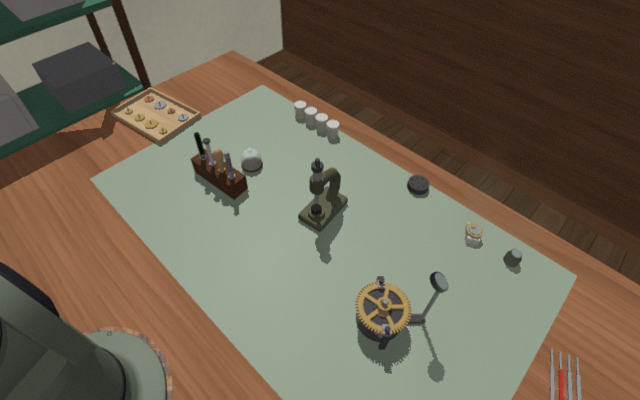

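View pics/top0.png

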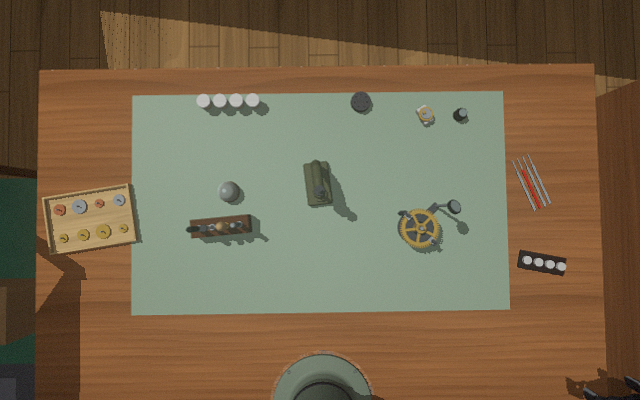

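Run:
```python
from h import *
import pickle
s=pickle.load(open('side0.pkl','rb'));t=pickle.load(open('top0.pkl','rb'))
def crop(d,x,y,w,h,k): return cv2.resize(d['frame'][y:y+h,x:x+w,::-1],None,fx=k,fy=k,interpolation=cv2.INTER_CUBIC)
a=crop(s,180,120,100,75,4);b=crop(t,180,175,100,75,4);c=crop(s,345,260,100,75,4);e=crop(t,385,185,100,75,4)
cv2.imwrite('pics/c1.png',np.vstack([np.hstack([a,b]),np.hstack([c,e])]))
```

```text
(no output)
```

View pics/c1.png

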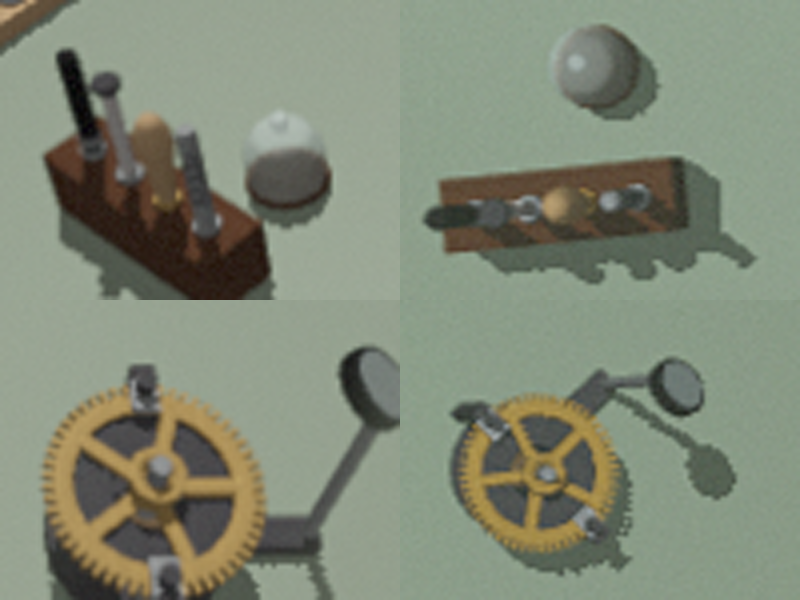

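Run:
```python
from h import *
import pickle
s=pickle.load(open('side0.pkl','rb'));t=pickle.load(open('top0.pkl','rb'))
np.set_printoptions(precision=4,suppress=True)
print('head',meet(s,(226.7,153.7),t,(232.5,225)),onz(t,232.5,225,.133),onz(s,226.7,153.7,.133))
print('collar',meet(s,(231.5,177),t,(239.5,224)),onz(t,239.5,224,.054),onz(s,231.5,177,.054))
print('arbor',meet(s,(384.5,301.5),t,(421.75,228.5)),onz(t,421.75,228.5,.089),onz(s,384.5,301.5,.089))
c=[onz(t,180+x/4,175+y/4,.05)[:2] for x,y in((40,180),(283,157),(287,228),(45,252))]
print('stand',np.array(c),np.mean(c,0)); 
for a,b in((0,1),(3,2)): v=c[b]-c[a]; print(np.linalg.norm(v),np.arctan2(v[1],v[0]))
print('dome',onz(t,180+198/4,175+68/4,.03))
print('press knob',onz(t,321,188,.2)); 
print('dogs',onz(t,385+92/4,185+125/4,.08),onz(t,385+192/4,185+224/4,.08),'wheel',onz(t,385+140/4,185+172/4,.07))
print('lens',onz(t,385+278/4,185+85/4,.163))
```

```text
head (array([0.5007, 0.2151, 0.1276]), np.float64(4.739060425021092e-05)) [0.5008 0.2138 0.133 ] [0.4978 0.2098 0.133 ]
collar (array([0.5001, 0.2151, 0.0485]), np.float64(0.0015684083829652791)) [0.5008 0.2135 0.054 ] [0.4969 0.211  0.054 ]
arbor (array([ 0.4827, -0.2636,  0.0856]), np.float64(0.0009091209826720804)) [ 0.4832 -0.263   0.089 ] [ 0.4808 -0.2638  0.089 ]
stand [[0.5134 0.3468]
 [0.5264 0.184 ]
 [0.4789 0.1817]
 [0.4653 0.3435]] [0.496 0.264]
0.16328731253473994 -1.491154377344808
0.16239332279643043 -1.4868965254723083
dome [0.5881 0.2454 0.03  ]
press knob [ 0.5841 -0.0041  0.2   ]
dogs [ 0.5151 -0.2305  0.08  ] [ 0.4499 -0.294   0.08  ] wheel [ 0.4837 -0.2638  0.07  ]
lens [ 0.5384 -0.322   0.163 ]
```

Call:
drive_tool(steps=[85,30,26,6,7,85,30,26,6,7,85,30,26,6,7,85,30,26,6,7,85,30,26,6,7], grip_force=60)

```text
clock: 0.52
position: [0.2994, -0.4755, 0.2755]
tool_rot: [-1.571, 0.0, -0.714]
force: [1.0, 0.0, -0.4]
grip_width: 0.085
```

Call:
drive_tool(steps=[85,30,26,6,7,85,30,26,6,7,85,30,26,6,7,85,30,26,6,7,85,30,26,6,7])

```text
clock: 0.93
position: [0.4494, -0.3456, 0.3056]
tool_rot: [-1.571, 0.0, -0.103]
force: [0.5, -0.7, -0.6]
grip_width: 0.0851
```

Call:
drive_tool(steps=[85,4,40,0,2,85,4,40,0,2,85,4,40,0,2,85,4,40,0,2,85,4,40,0,2])

```text
clock: 1.35
position: [0.468, -0.1453, 0.3052]
tool_rot: [-1.571, 0.0, 0.067]
force: [1.8, -0.7, 0.8]
grip_width: 0.085
```

Call:
drive_tool(steps=[85,4,40,0,1,85,4,40,0,0,85,4,40,0,0,85,4,40,0,0,85,4,40,0,0])

```text
clock: 1.77
position: [0.4881, 0.0547, 0.3053]
tool_rot: [-1.571, -0.0, 0.082]
force: [0.7, -0.3, 0.5]
grip_width: 0.085
```

Call:
drive_tool(steps=[85,3,40,-5,0,85,3,40,-10,0,85,3,40,-20,0,85,2,37,-20,0,85,0,0,-20,0])

```text
clock: 2.18
position: [0.498, 0.2141, 0.2312]
tool_rot: [-1.567, -0.0, 0.09]
force: [-0.3, -0.1, 0.1]
grip_width: 0.0852
```

Run:
```python
from h import *
import pickle
s=cam('side');t=cam('top');pickle.dump((s,t),open('1.pkl','wb'))
o=monitor.observe();p=o['position'];print(p,o['tool_rot'],o['force'])
def crop(d,x,y,w,h,k): return cv2.resize(d['frame'][y:y+h,x:x+w,::-1],None,fx=k,fy=k,interpolation=cv2.INTER_CUBIC)
cv2.imwrite('pics/c2.png',np.hstack([crop(s,180,80,100,130,4),crop(t,180,160,100,130,4)]))
print('tip proj side',proj(s,p-[0,0,.014]),'top',proj(t,p-[0,0,.014]))
```

```text
[0.49750362 0.20754323 0.22906667] [-1.57163322  0.00483687  0.08576294] [-0.70101297  0.06704592  0.68902838]
tip proj side [220.83608896 126.27719582] top [226.81246794 227.67422171]
```

View pics/c2.png

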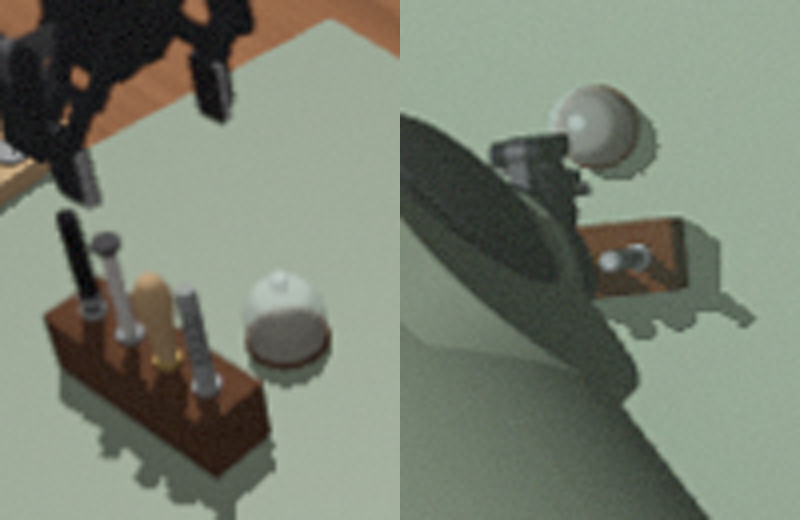

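Call:
drive_tool(steps=[85,0,2,-25,0,85,0,0,-30,0,85,0,0,-30,0,85,0,0,-30,0,85,0,0,-10,0])

```text
clock: 2.7
position: [0.4985, 0.2068, 0.1045]
tool_rot: [-1.573, 0.003, 0.081]
force: [-0.4, -0.9, -0.7]
grip_width: 0.085
```

Run:
```python
from h import *
import pickle
s=cam('side');t=cam('top');pickle.dump((s,t),open('2.pkl','wb'))
o=monitor.observe();p=o['position'];print(p,o['tool_rot'],o['force'])
def crop(d,x,y,w,h,k): return cv2.resize(d['frame'][y:y+h,x:x+w,::-1],None,fx=k,fy=k,interpolation=cv2.INTER_CUBIC)
cv2.imwrite('pics/c3.png',crop(s,180,100,100,100,6))
print('proj at drift top / collar',proj(s,[p[0],p[1],.133]),proj(s,[p[0],p[1],.054]))
```

```text
[0.49896509 0.20775171 0.10646661] [-1.57184249  0.0020341   0.08178464] [0.19983156 0.08464568 0.53836399]
proj at drift top / collar [227.64959778 153.86935953] [232.9688015  177.22530927]
```

View pics/c3.png

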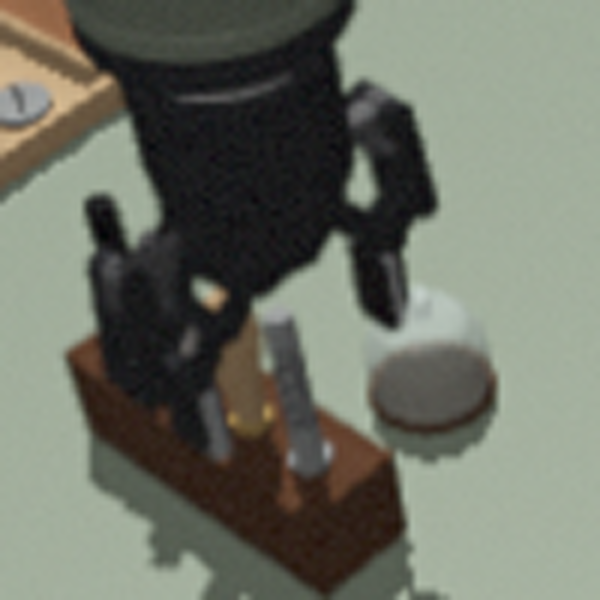

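Call:
drive_tool(steps=[85,0,3,-2,0,60,0,0,0,0,40,0,0,0,0,25,0,0,0,0,18,0,0,0,0], grip_force=20)

```text
clock: 3.22
position: [0.4996, 0.2117, 0.1057]
tool_rot: [-1.571, -0.001, 0.082]
force: [0.0, 0.6, 0.5]
grip_width: 0.0383
```

Call:
drive_tool(steps=[16,0,0,0,0,14,0,0,0,0,10,0,0,0,0,10,0,0,0,0,10,0,0,0,0])

```text
clock: 3.63
position: [0.4994, 0.2117, 0.1051]
tool_rot: [-1.571, -0.0, 0.083]
force: [1.8, 0.8, 2.3]
grip_width: 0.0124
```

Call:
drive_tool(steps=[5,0,0,0,0,5,0,0,0,0,5,0,0,5,0,5,0,0,5,0,5,0,0,5,0], grip_force=70)

```text
clock: 4.05
position: [0.4992, 0.2117, 0.1204]
tool_rot: [-1.571, 0.0, 0.083]
force: [2.1, -0.6, -2.6]
grip_width: 0.0112
```

Run:
```python
from h import *
import pickle
s=cam('side');t=cam('top')
o=monitor.observe();print(o['position'],o['tool_rot'],o['force'],o['moment'],o['grip_width'])
def crop(d,x,y,w,h,k): return cv2.resize(d['frame'][y:y+h,x:x+w,::-1],None,fx=k,fy=k,interpolation=cv2.INTER_CUBIC)
cv2.imwrite('pics/c4.png',np.hstack([crop(s,180,110,80,80,5),crop(t,200,190,80,80,5)]))
```

```text
[0.49934199 0.21180555 0.12080917] [-1.57053746e+00 -7.28857608e-04  8.25499772e-02] [ 1.40571745  0.98739012 -0.3472254 ] [ 0.03411937 -0.40762806  0.00398482] 0.01117236130214072
```

View pics/c4.png

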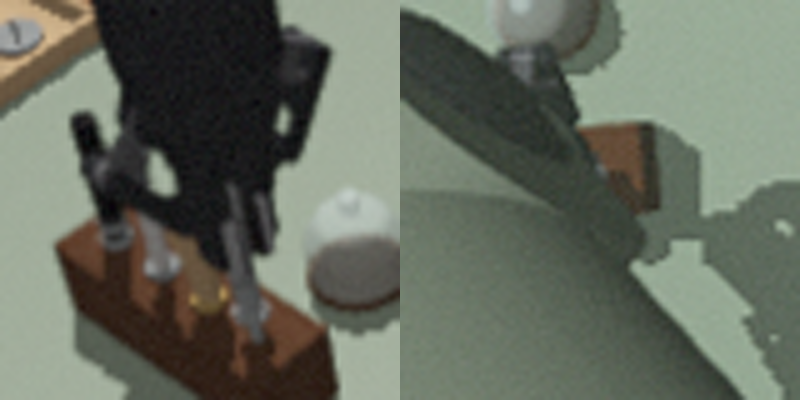

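Call:
drive_tool(steps=[5,0,0,8,0,5,0,0,8,0,5,0,0,8,0,5,0,0,8,0,5,0,0,8,0])

```text
clock: 4.57
position: [0.4989, 0.2117, 0.1609]
tool_rot: [-1.571, 0.0, 0.083]
force: [0.3, -0.2, -0.7]
grip_width: 0.0113
```

Call:
drive_tool(steps=[5,0,0,15,0,5,0,0,25,0,5,0,0,35,0,5,0,0,35,0,5,0,0,30,0])

```text
clock: 4.98
position: [0.4986, 0.2119, 0.3027]
tool_rot: [-1.57, -0.0, 0.083]
force: [0.5, 0.0, -0.7]
grip_width: 0.0115
```

Call:
drive_tool(steps=[5,0,0,20,0,5,0,0,10,0,5,0,0,0,0,5,0,0,0,0,5,0,0,0,0])

```text
clock: 5.4
position: [0.4987, 0.2113, 0.3285]
tool_rot: [-1.571, 0.002, 0.083]
force: [0.2, -0.8, -1.5]
grip_width: 0.0112
```

Run:
```python
from h import *
import pickle
s=cam('side');t=cam('top');pickle.dump((s,t),open('3.pkl','wb'))
o=monitor.observe();p=o['position'];print(p,o['tool_rot'],o['force'],o['moment'],o['grip_width'])
def crop(d,x,y,w,h,k): return cv2.resize(d['frame'][y:y+h,x:x+w,::-1],None,fx=k,fy=k,interpolation=cv2.INTER_CUBIC)
q=proj(s,[p[0],p[1],p[2]-.1]);x,y=(q-40).astype(int);print(q,x,y,[((proj(s,p-[0,0,h])-[x,y])*5).round() for h in(0.055,.1)])
cv2.imwrite('pics/c5.png',np.hstack([crop(s,x,y,80,80,5),crop(s,200,120,80,80,5)]))
```

```text
[0.49875009 0.21144526 0.32858261] [-1.57127913  0.00214296  0.08282432] [-0.33045854 -0.00471601 -1.88753299] [ 0.00515814  0.00276442 -0.03350798] 0.011097043116223886
[219.06403342 120.18684048] 179 80 [array([180., 113.]), array([200., 201.])]
```

View pics/c5.png

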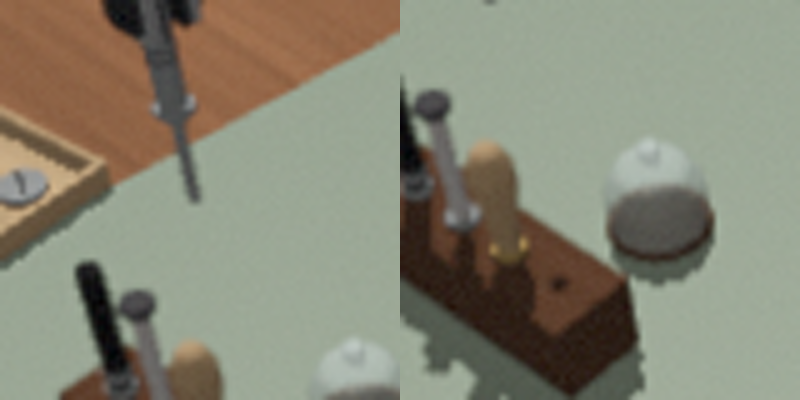

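Call:
drive_tool(steps=[5,-1,-20,0,0,5,-1,-40,0,0,5,-1,-40,0,0,5,-1,-40,0,0,5,-2,-40,0,0])

```text
clock: 5.92
position: [0.4926, 0.0299, 0.3291]
tool_rot: [-1.571, 0.001, 0.083]
force: [0.9, 0.6, -0.9]
grip_width: 0.0117
```

Call:
drive_tool(steps=[5,-1,-40,0,0,5,-2,-40,0,0,5,-1,-40,0,0,5,-2,-40,0,0,5,-1,-40,0,0])

```text
clock: 6.33
position: [0.4853, -0.1702, 0.3292]
tool_rot: [-1.57, 0.001, 0.083]
force: [2.4, 0.2, -0.7]
grip_width: 0.0114
```

Call:
drive_tool(steps=[5,-2,-40,0,0,5,-1,-36,0,0,5,-1,-20,-20,0,5,0,0,-40,0,5,0,0,-20,0])

```text
clock: 6.75
position: [0.4804, -0.2652, 0.2457]
tool_rot: [-1.569, 0.003, 0.08]
force: [-0.4, 0.5, -1.8]
grip_width: 0.0114
```

Call:
drive_tool(steps=[5,0,0,-20,0,5,0,0,-8,0,5,0,0,0,0,5,0,0,0,0,5,0,0,0,0])

```text
clock: 7.17
position: [0.4827, -0.2644, 0.223]
tool_rot: [-1.572, -0.001, 0.083]
force: [0.5, 0.3, -1.1]
grip_width: 0.0113
```

Run:
```python
from h import *
import pickle
s=cam('side');t=cam('top');pickle.dump((s,t),open('4.pkl','wb'))
o=monitor.observe();p=o['position'];print(p,o['tool_rot'],o['force'],o['moment'],o['grip_width'])
def crop(d,x,y,w,h,k): return cv2.resize(d['frame'][y:y+h,x:x+w,::-1],None,fx=k,fy=k,interpolation=cv2.INTER_CUBIC)
print([((proj(s,p-[0,0,h])-[350,240])*8).round() for h in(0.055,.1)],(np.array([384.5,301.5])-[350,240])*8)
q=proj(t,p-[0,0,.1]);print(q)
cv2.imwrite('pics/c6.png',np.hstack([crop(s,350,240,70,75,8)]))
```

```text
[ 0.48265246 -0.26447637  0.223012  ] [-1.57178481e+00 -1.30367685e-03  8.26869978e-02] [ 0.90369003  0.24784311 -0.98943361] [ 0.03974171  0.01342321 -0.05543251] 0.011230834407176704
[array([344., 326.]), array([308., 422.])] [276. 492.]
[426.15011629 229.29311684]
```

View pics/c6.png

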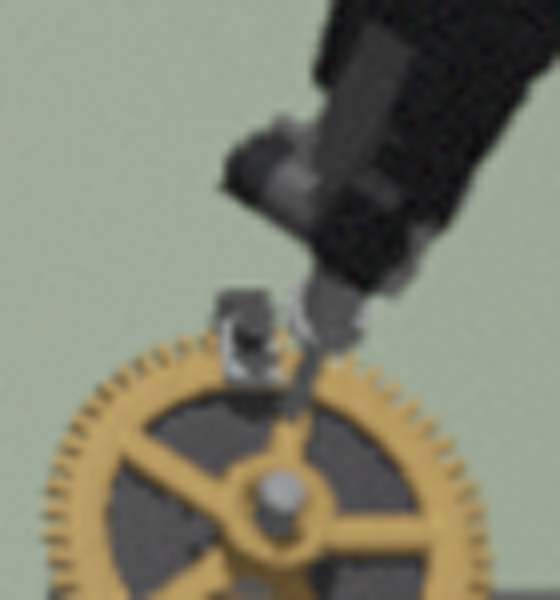

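Run:
```python
from h import *
import pickle
s,t=pickle.load(open('4.pkl','rb'))
P=(386.9,301.75)
for z in(.086,.089,.092):print(z,onz(s,*P,z))
b=np.array([239.5,224])-proj(t,[.4992,.2117,.054]);b2=np.array([232.5,225])-proj(t,[.4992,.2117,.133]);print(b,b2)
m=np.array([421.75,228.5])-(b+b2)/2
for z in(.086,.089,.092):print(z,onz(t,*m,z))
print(meet(s,P,t,m))
```

```text
0.086 [ 0.48489344 -0.26682461  0.086     ]
0.089 [ 0.48346374 -0.2672807   0.089     ]
0.092 [ 0.48203404 -0.2677368   0.092     ]
[-0.66630865 -0.60179792] [-0.87433031 -0.64525392]
0.086 [ 0.48140543 -0.26583393  0.086     ]
0.089 [ 0.48155178 -0.26499215  0.089     ]
0.092 [ 0.48169814 -0.26415037  0.092     ]
(array([ 0.48245175, -0.26619858,  0.08893332]), np.float64(0.0029319821413963452))
```

Call:
drive_tool(steps=[5,0,-1.5,-10,0,5,0,0,-10,0,5,0,0,-6,0,5,0,0,0,0,5,0,0,0,0])

```text
clock: 7.68
position: [0.482, -0.2657, 0.1954]
tool_rot: [-1.57, 0.001, 0.083]
force: [0.7, 0.2, -0.9]
grip_width: 0.0112
```

Run:
```python
from h import *
import pickle
s=cam('side');t=cam('top');pickle.dump((s,t),open('5.pkl','wb'))
o=monitor.observe();p=o['position'];print(p,o['tool_rot'],o['force'],o['moment'],o['grip_width'])
def crop(d,x,y,w,h,k): return cv2.resize(d['frame'][y:y+h,x:x+w,::-1],None,fx=k,fy=k,interpolation=cv2.INTER_CUBIC)
print([((proj(s,[p[0],p[1],h])-[360,270])*10).round() for h in(p[2]-.055,p[2]-.1,.089)])
print([((proj(t,[p[0],p[1],h])-[400,205])*10).round() for h in(p[2]-.055,p[2]-.1,.089)])
cv2.imwrite('pics/c7.png',np.hstack([crop(s,365,270,40,45,10),crop(t,400,205,40,45,10)]))
```

```text
[ 0.48230921 -0.26579288  0.19601839] [-1.57080561e+00 -8.41413947e-05  8.28365796e-02] [ 0.11933161 -0.13279986 -0.75933656] [ 0.03044494 -0.06249246 -0.02609676] 0.0115549220532444
[array([308., 188.]), array([265., 300.]), array([259., 317.])]
[array([288., 248.]), array([236., 239.]), array([228., 238.])]
```

View pics/c7.png

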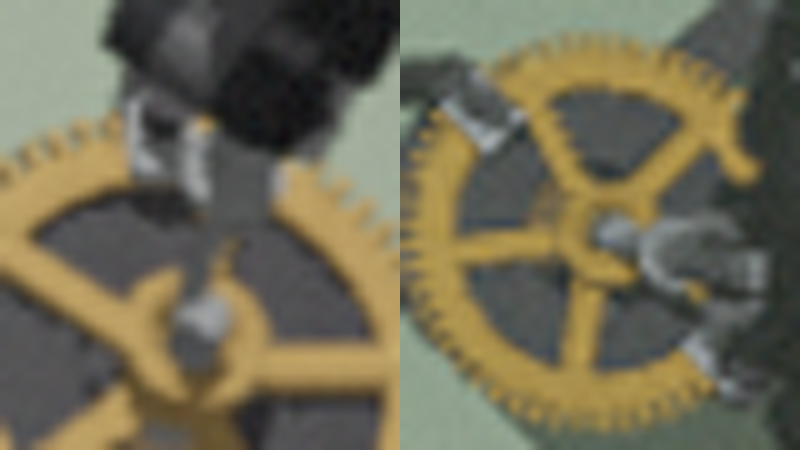

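Call:
drive_tool(steps=[5,1,-0.5,-2,0,5,0,0,-2,0,5,0,0,-2,0,5,0,0,-2,0,5,0,0,-2,0])

```text
clock: 8.2
position: [0.4834, -0.2664, 0.186]
tool_rot: [-1.571, -0.0, 0.083]
force: [-0.6, 0.5, 7.6]
grip_width: 0.0111
```

Call:
drive_tool(steps=[5,0,0,-2,0,5,0,0,-2,0,5,0,0,-2,0,5,0,0,-2,0,5,0,0,-2,0])

```text
clock: 8.62
position: [0.4834, -0.2664, 0.1762]
tool_rot: [-1.571, -0.0, 0.083]
force: [-1.2, 0.3, 6.9]
grip_width: 0.0113
```

Call:
drive_tool(steps=[5,0,0,-2,0,5,0,0,-2,0,5,0,0,-2,0,5,0,0,-2,0,5,0,0,-2,0])

```text
clock: 9.03
position: [0.4834, -0.2664, 0.1662]
tool_rot: [-1.571, -0.0, 0.083]
force: [-0.6, -0.1, 8.7]
grip_width: 0.0116
```

Call:
drive_tool(steps=[5,0,0,-2,0,5,0,0,-2,0,5,0,0,-1,0,5,0,0,0,0,5,0,0,0,0])

```text
clock: 9.45
position: [0.4833, -0.2664, 0.161]
tool_rot: [-1.571, -0.0, 0.083]
force: [-0.1, 0.5, 3.5]
grip_width: 0.0114
```

Call:
drive_tool(steps=[5,0,0,-1,0,5,0,0,-1,0,5,0,0,-1,0,5,0,0,0,0,5,0,0,0,0])

```text
clock: 9.87
position: [0.4834, -0.2664, 0.1581]
tool_rot: [-1.571, -0.0, 0.083]
force: [-2.0, -0.1, 4.0]
grip_width: 0.0113
```

Call:
drive_tool(steps=[5,0,0,-1,0,5,0,0,-1,0,5,0,0,0,0,5,0,0,0,0,5,0,0,0,0])

```text
clock: 10.28
position: [0.484, -0.2666, 0.1573]
tool_rot: [-1.572, -0.002, 0.083]
force: [-3.7, 1.1, 26.1]
grip_width: 0.0115
```

Call:
drive_tool(steps=[5,0,0,5,0,5,0,0,15,0,5,0,0,25,0,5,0,0,35,0,5,0,0,40,0])

```text
clock: 10.7
position: [0.4823, -0.2658, 0.276]
tool_rot: [-1.569, 0.002, 0.083]
force: [1.1, -1.2, -1.0]
grip_width: 0.0114
```

Call:
drive_tool(steps=[5,0,0,35,0,5,0,0,17,0,5,0,8,0,0,5,1,30,0,0,5,1,40,0,0])

```text
clock: 11.12
position: [0.4844, -0.1895, 0.3269]
tool_rot: [-1.571, 0.001, 0.078]
force: [1.7, 0.2, -1.0]
grip_width: 0.0111
```

Call:
drive_tool(steps=[5,2,40,0,0,5,2,40,0,0,5,1,40,0,0,5,1,40,0,0,5,1,40,0,0])

```text
clock: 11.53
position: [0.4914, 0.0136, 0.3272]
tool_rot: [-1.571, 0.001, 0.083]
force: [2.1, 0.1, -0.0]
grip_width: 0.0114
```

Call:
drive_tool(steps=[5,2,40,0,0,5,2,40,0,0,5,1,40,0,0,5,1,40,0,0,5,1,30,0,0])

```text
clock: 11.95
position: [0.498, 0.2051, 0.3271]
tool_rot: [-1.57, 0.001, 0.085]
force: [1.1, -0.5, -1.0]
grip_width: 0.0113
```

Call:
drive_tool(steps=[5,0,10,0,0,5,0,0,0,0,5,0,0,0,0,5,0,0,0,0,5,0,0,0,0])

```text
clock: 12.37
position: [0.4994, 0.2102, 0.3277]
tool_rot: [-1.571, 0.0, 0.081]
force: [0.3, -0.3, -0.8]
grip_width: 0.0114
```

Run:
```python
from h import *
import pickle
s=cam('side');t=cam('top');pickle.dump((s,t),open('6.pkl','wb'))
o=monitor.observe();p=o['position'];print(p,o['tool_rot'],o['force'],o['moment'],o['grip_width'])
def crop(d,x,y,w,h,k): return cv2.resize(d['frame'][y:y+h,x:x+w,::-1],None,fx=k,fy=k,interpolation=cv2.INTER_CUBIC)
q=proj(s,p-[0,0,.1]);x,y=(q-40).astype(int);print([((proj(s,p-[0,0,h])-[x,y])*5).round() for h in(0.055,.1)])
cv2.imwrite('pics/c8.png',np.hstack([crop(s,x,y,80,80,5),crop(s,345,260,80,80,5)]))
```

```text
[0.49938347 0.2106134  0.32791174] [-1.57121577e+00 -1.13091733e-04  8.11244501e-02] [ 0.41644704 -0.07708493 -0.84608911] [0.02309266 0.02742197 0.01669924] 0.011544915740386744
[array([183., 114.]), array([203., 202.])]
```

View pics/c8.png

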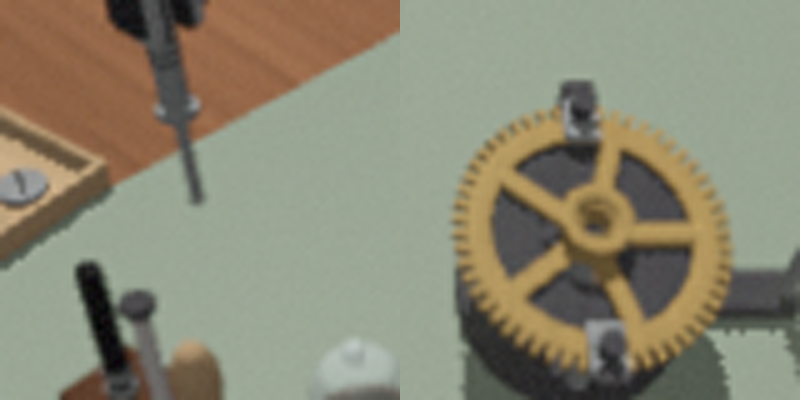

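Call:
drive_tool(steps=[5,0,1,-20,0,5,0,0,-38,0,5,0,0,-38,0,5,0,0,-38,0,5,0,0,-20,0])

```text
clock: 12.88
position: [0.498, 0.2112, 0.1703]
tool_rot: [-1.572, 0.003, 0.082]
force: [0.2, 0.0, -1.5]
grip_width: 0.0114
```

Call:
drive_tool(steps=[5,0,0,-10,0,5,0,0,-3,0,5,0,0,0,0,5,0,0,0,0,5,0,0,0,0])

```text
clock: 13.3
position: [0.4999, 0.2129, 0.1624]
tool_rot: [-1.57, -0.002, 0.082]
force: [0.1, 0.5, -0.8]
grip_width: 0.0116
```

Call:
drive_tool(steps=[5,0,0,-2,0,5,0,0,-2,0,5,0,0,-2,0,5,0,0,-2,0,5,0,0,-2,0])

```text
clock: 13.72
position: [0.4992, 0.2127, 0.1507]
tool_rot: [-1.571, 0.0, 0.083]
force: [-0.3, 0.0, -1.0]
grip_width: 0.0116
```

Call:
drive_tool(steps=[5,0,-1,-2,0,5,0,0,-2,0,5,0,0,-2,0,5,0,0,-2,0,5,0,0,-2,0])

```text
clock: 14.13
position: [0.4993, 0.2117, 0.1408]
tool_rot: [-1.571, -0.0, 0.083]
force: [1.6, -0.3, -0.1]
grip_width: 0.0116
```

Call:
drive_tool(steps=[5,0,0,-2,0,5,0,0,-2,0,5,0,0,-2,0,5,0,0,-2,0,5,0,0,-1,0])

```text
clock: 14.55
position: [0.4993, 0.2117, 0.1317]
tool_rot: [-1.571, -0.0, 0.083]
force: [2.9, 0.2, 1.1]
grip_width: 0.0111
```

Call:
drive_tool(steps=[5,0.5,0,-3,0,5,0,0,-3,0,5,0,0,-3,0,5,0,0,-3,0,5,0,0,-3,0])

```text
clock: 14.97
position: [0.4995, 0.2116, 0.1165]
tool_rot: [-1.571, 0.0, 0.083]
force: [-0.1, -0.1, -0.2]
grip_width: 0.0111
```

Call:
drive_tool(steps=[5,0,0,-2,0,5,0,0,-2,0,5,0,0,-2,0,5,0,0,-2,0,5,0,0,-1,0])

```text
clock: 15.38
position: [0.4996, 0.2116, 0.1076]
tool_rot: [-1.571, 0.0, 0.083]
force: [-0.8, 1.1, -0.9]
grip_width: 0.0117
```

Call:
drive_tool(steps=[5,0,0,-1,0,5,0,0,-1,0,5,0,0,0,0,5,0,0,0,0,5,0,0,0,0])

```text
clock: 15.8
position: [0.4997, 0.2117, 0.106]
tool_rot: [-1.571, -0.0, 0.083]
force: [0.3, 1.2, 0.0]
grip_width: 0.0111
```

Nearly seated (within about 1–2 mm): press down until force rises, then release.

Call:
drive_tool(steps=[5,0,0,-1,0,5,0,0,-0.5,0,5,0,0,0,0,5,0,0,0,0,5,0,0,0,0])

```text
clock: 16.22
position: [0.5, 0.2119, 0.1051]
tool_rot: [-1.571, -0.001, 0.083]
force: [-2.5, -2.1, 12.4]
grip_width: 0.011
```

Call:
drive_tool(steps=[12,0,0,0,0,16,0,0,0,0,20,0,0,0,0,30,0,0,0,0,50,0,0,0,0])

```text
clock: 16.63
position: [0.4996, 0.2117, 0.1043]
tool_rot: [-1.571, 0.0, 0.083]
force: [-0.4, -0.2, 0.3]
grip_width: 0.0405
```

Call:
drive_tool(steps=[70,0,0,0,0,70,0,0,5,0,70,0,0,10,0,70,0,0,20,0,70,0,0,30,0])

```text
clock: 17.05
position: [0.4987, 0.2114, 0.1694]
tool_rot: [-1.571, 0.003, 0.083]
force: [0.9, -0.2, -0.9]
grip_width: 0.0699
```

Call:
drive_tool(steps=[70,0,0,40,0,70,0,0,40,0,70,0,0,40,0,70,0,0,20,0,70,0,0,0,0])

```text
clock: 17.47
position: [0.5007, 0.2127, 0.315]
tool_rot: [-1.569, -0.007, 0.083]
force: [0.1, -0.0, 0.4]
grip_width: 0.0697
```

Run:
```python
from h import *
s=cam('side');t=cam('top')
o=monitor.observe();print(o['position'],o['force'],o['grip_width'])
def crop(d,x,y,w,h,k): return cv2.resize(d['frame'][y:y+h,x:x+w,::-1],None,fx=k,fy=k,interpolation=cv2.INTER_CUBIC)
cv2.imwrite('pics/c9.png',np.hstack([crop(s,180,120,100,75,4),crop(s,345,260,100,75,4)]))
```

```text
[0.49968844 0.21165299 0.31062565] [ 0.74107652 -0.91023704 -1.19522168] 0.06985337208877612
```

View pics/c9.png

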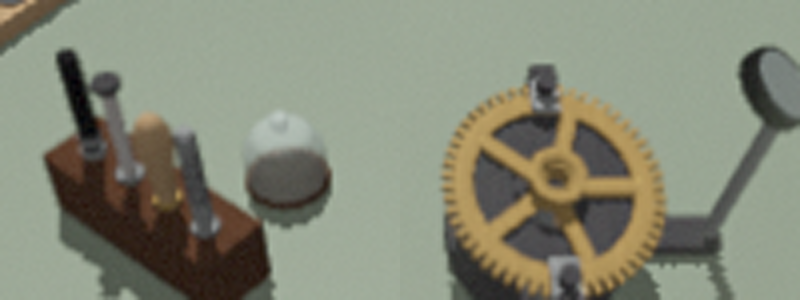

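The drift is back in its hole at the same pixels as at the start, collar at crop (206,228) and head at (187,135). The other tools and the dome look unmoved, and the hub's bore is empty at its mouth.

```bash
python3 -c "
from h import *
print(workorder.job_done())"
```

```text
the job is handed in; nothing more can be done
None
```

I drew the drift from the stand's end hole and drove the arbor down at about 8 N until it bottomed. I then put the drift back in its own hole, let go and moved the gripper well clear. The job was handed in after about 17.5 s of robot time; handing in gave no verdict.

- **Arbor:** the force rose to 26 N at the depth where the arbor should bottom, which puts the drift's tip about 58 mm above the bench. Afterwards the camera showed the hub's bore empty at its mouth.
- **Drift:** it pressed on the stand with 12 N at its original height, so I released it there. The last picture shows it upright, with collar and head at the same pixels as at the start.
- **Other tools, dome, magnifier and press:** the three tools, the dome and the magnifier look unmoved in the last picture. It does not cover the press. At the ends of the moves, forces while carrying the drift clear of the work were under 3 N.

**Disagreement:** the two cameras differed from each other and from the arm by about 2–4 mm. I corrected for this by comparing the drift's tip with its target in the pictures.

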